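Open a specimen box held by a bolt and a strut

ROBOT

A 7-joint arm with a two-finger parallel gripper is mounted at the origin on the work surface. World frame = base frame: x ahead of the robot, y to its left, z up, the work surface at z = 0. Lengths are in m, angles in rad, forces in N, time in s.
With the tool pointing down it reaches from about 0.4 to 0.85 m from the base axis. Payload 4.5 kg.
Tool frame: the origin (TCP) lies between the finger pads; the fingertips stand 11 mm ahead of it and the grasp point (between the pads) lies 8 mm behind it (r.tip_reach is the distance from the TCP to the fingertips, in m); x points along the fingers, y is the direction in which the jaws open and shut, and the axes are right-handed (so a half turn about x gives the same grasp; the last joint's range is limited). The gripper opens to 88 mm and grips with 3 to 60 N. Pads are 18 mm wide; open, the fingers measure 123 mm over their backs; the gripper's body (75 mm by 187 mm) begins 45 mm behind the grasp point.
Start: joints at [1.258, 0.689, -0.195, 1.565, 0.157, 0.902, -0.215], TCP at [0.212, -0.588, 0.25] pointing down, gripper open.
Joint ranges: [-3.01, 3.01], [-0.46, 2.08], [-1.47, 1.51], [0.13, 2.56], [-1, 4.14], [0.04, 2.09], [-2.66, 2.66]. Speed limits (rad/s): [2.57, 2.57, 3.14, 3.14, 3.14, 3.14, 3.14].

INTERFACE

Orientations are given as a unit quaternion [x, y, z, w].
In Python, from plant import r gives the robot as it stands.
- The arm moves only by the tool drive_tool, never from a script. Its argument "deltas" is a list of rows, each a list of 3 entries, a list of its own where there are three numbers: the turn, a rotation vector about the tool's x, y, z in degrees, then the shift along the tool's x, y, z in cm, then the finger opening in cm, from 0 to 8.81. A call has 1 to 12 rows; each row shifts and turns the commanded pose from where the row before left it, along the tool's axes as they then stand; what a row does not reach is not made up. A row lasts 1/12 s, in which the tool goes at most 41.7 mm and 7.16 degrees, less where a joint would pass 70% of its speed; a pose out of reach is approached as far as the arm can. A call is refused whole if a number of a shift passes 4.17 or a number of a turn 7.16, either way. A call with a gripper value outside its range is refused whole. The fingers move at their own pace and stop on an object; "force" is the grip in N (left out, the last holds). Time passes only in rows, so rows that do not move let the fingers close. It gives the time, the measured TCP pose, the force and the opening at its end, in the units of the state.
- r.get_state(): the state, without advancing time (a new reading comes with each control period).
- r.snapshot(name): name is "side" or "top" or "wrist"; returns a dict with "color" (384x512x3 uint8, red, green, blue), "fov_y" (degrees; the focal length in pixels is half the picture's height over the tangent of half this angle, whatever the lens; pixels are square), "cx", "cy" (the principal point, pixels), "extrinsics" (4x4, takes a point from world to camera coordinates); the wrist camera has in their place "tool_from_camera" (4x4, takes a point from camera to tool coordinates, whose origin is the TCP and whose axes are the tool frame's). Camera axes: x right, y up, looking along -z (the intrinsics and any distortion apply to the point x, -y, -z); pixel columns grow to the right and rows downward; lengths in m; the calibration is good to about 2 mm. The wrist camera is an equidistant fisheye: a pixel r from the principal point sees the ray r / f radians off the axis. A picture is of the moment at which its call begins: read the wrist's pose just before it. There is no depth.
- r.finish_job(): hands the job in, once; it reports no verdict.
The state is a dict: "clock": time; "q": joint angles; "qd": joint speeds; "joint_torque": joint torques, N m; "tool_pos": TCP position; "eef_rot": TCP orientation; "contact_force": force on the tool from outside, world axes, zero at the start; "moment": the same for the moment, N m; "opening": opening from 0.0 (shut) to 1.0 (fully open).
Only numpy, scipy, OpenCV 4.12 (cv2) and the standard library are available. Lean on these libraries where they do the work, as an engineer would, in place of code of your own. Each camera call takes 0.05 s, during which the arm holds its last target. There are 200 camera calls.

TASK

Open the specimen box: swing the strut aside from behind the bolt, draw the bolt all the way back, then raise the lid by its bar handle until it stands upright and let go. The strut gives way to one side only, and which side cannot be seen, only felt. Leave the bottle, the jar and the stone alone.

Things in the scene. Friction and masses are not known exactly. Their poses are not given: they have to be found in the camera images.
- box: Clear plastic box, fixed to the table, 160 mm (x) by 300 mm (y) by 90 mm high; its white lid's upper face is 100 mm above the table. Origin: centre of the underside; z up, -x the front (handle side), +x the hinge side; directions and x, y below are the box's. On the lid at x = 0, in a row along y, lie a steel strut and a steel bolt, bars 16 mm wide with tops 117 mm above the table
- staple (a point): middle of the top of the steel staple, fixed to the box's +y end, under which the shut bolt's nose passes, so that the lid cannot rise: 48 mm in x, 14 mm in y, top 128 mm above the table. On the lid a guide covers the bolt at y 113 to 143 mm, up to 121 mm above the table
- strut (a joint): swing of the strut, rad. 0: in line with the bolt, end 2 mm from the bolt's tail, blocking it. Positive: free end towards the front (-x), negative: towards the hinge. On one side, unseen and different from box to box, a stop hidden under the lid halts it at about 0.09; on the other it swings to 1.1. 0.25 clears the bolt, 0.7 leaves it room. Friction about 1 N at the tab; stays where left
- strut_pivot (a point): point on the strut's upright pivot axis, at half the height of the bar (110 mm above the table), at x = 0, y = -45 mm of the box. The bar runs from 8 mm behind the pivot to 83 mm beyond it
- strut_tab (a point): middle of the top of the strut's upright tab, 148 mm above the table, 67 mm from the pivot near the free end. The tab is 16 mm across the bar, 14 mm along it, and stands 31 mm above the bar
- bolt (a joint): travel of the bolt, m. 0: shut, nose through the staple; grows as the bolt is drawn towards -y (towards the strut's pivot); 0.04: end stop, fully drawn. Out of the staple from 0.02. Friction about 2 N; it stays where it is left
- bolt_tab (a point): middle of the top of the bolt's upright tab, 148 mm above the table, when shut at x = 0, y = 85 mm of the box. The tab is 20 mm in x, 12 mm in y, and stands 31 mm above the bar. The bolt is 135 mm long, from 45 mm on the tail side of the tab's middle to 90 mm on the nose side
- lid (a joint): opening of the lid, rad. 0: shut, 1.57: upright, 1.75: end stop. The hinge is stiff and holds the lid where it is left; lifting at the handle takes about 4 N
- lid_handle (a point): middle of the lid's handle, a round steel bar along y, about 100 mm long, 11 mm thick, 35 mm in front of the lid's front edge, 95 mm above the table when shut, at y = -100 mm of the box; posts 38 mm either side of its middle join it to the lid
- lid_hinge (a point): point on the lid's hinge axis (along y), 90 mm above the table, at x = 80 mm and the same y as the handle's middle. The handle's middle is 197 mm from this axis and moves up and towards +x about it
- amber_bottle: loose amber glass bottle, 52 mm across, 110 mm high, standing beside the +y end of the box; origin at the centre of its underside. Bystander
- clear_jar: loose clear glass jar, 64 mm across, 100 mm high, standing beside the -y end of the box; origin at the centre of its underside. Bystander
- stone: loose dark stone, 100 by 70 by 35 mm, lying behind the box; origin at the centre of its underside. Bystander

How it is judged:
By the outcome, as a careful person would: the job done as asked, in the order asked, and still so for the second after the job is handed in, with the robot touching nothing.
It also fails if it takes over 64 s, if anything falls off the work surface, if the arm or the gripper's body presses on something with over 40 N, if the wrist force passes 120 N, or if a joint passes its speed limit or range.

## Working session

There is one attempt and no reset: what is moved stays moved. The work goes in short steps, Python scripts to look and compute and a tool call to move; the robot and the scene stay as the last step left them, time stands still between calls to the robot, and variables do not carry over. Pictures are saved under pics/ and viewed, about 8 in all and at most 12, crops included, and the job is handed in when it is done.

Besides the shell and the picture viewer there is one more tool, called after "Request:" by a JSON object that holds its "api" and its "payload". drive_tool: Moves the arm, as the interface text tells. Its arguments: {"type":"object","properties":{"deltas":{"type":"array","items":{"type":"array"}},"force":{"type":"number"}},"required":["deltas"]}

```bash
mkdir -p pics; ls
python3 - <<'E'
from plant import r
import cv2,numpy as np
s=r.get_state();print(s['clock'],s['tool_pos'],s['eef_rot'],s['opening'],r.tip_reach)
for n in ("side","top"):
    d=r.snapshot(n);cv2.imwrite(f"pics/{n}0.png",d["color"][:,:,::-1]);print(n,d["fov_y"],d["cx"],d["cy"],np.round(d["extrinsics"],4).tolist())
E
```

```text
pics
0.0 [ 0.21214862 -0.58723544  0.24892484] [-0.69632462 -0.12265908  0.69666883 -0.12140562] 1.000538237001757 0.011
side 52.33253813408188 259.0376507782074 194.1473084903738 [[-0.9086, -0.4174, -0.0123, 0.5875], [0.203, -0.4672, 0.8605, -0.1975], [-0.3649, 0.7794, 0.5093, -0.6742], [0.0, 0.0, 0.0, 1.0]]
top 42.44738201671068 251.20103573777155 193.83059432579114 [[0.0934, -0.9956, 0.0053, -0.0176], [0.9699, 0.0922, 0.2254, -0.6427], [-0.2249, -0.0159, 0.9743, -0.9722], [0.0, 0.0, 0.0, 1.0]]
```

View pics/top0.png

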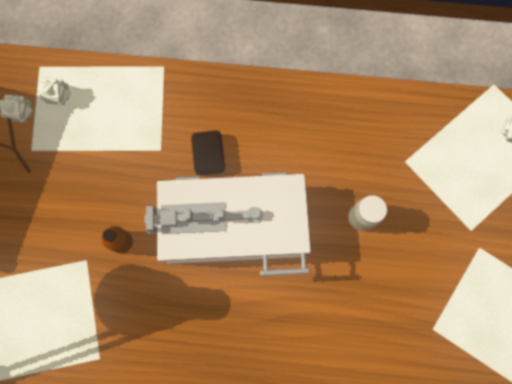

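View pics/side0.png

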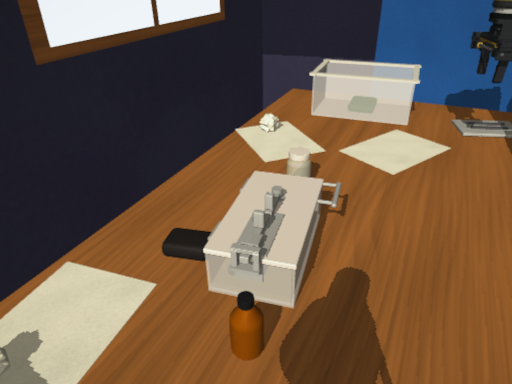

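Top view: white lid spans about (157,181)-(305,175)-(310,252)-(158,262), with the handle at (285,270), the strut pivot at (255,214) and the staple at (150,219). The bottle is at (117,238), the jar at (368,212) and the stone at (208,152).

```bash
cat > h.py <<'E'
from plant import r
import numpy as np, cv2
from scipy.spatial.transform import Rotation as R
def ray(d,u,v):
    E=np.array(d["extrinsics"]);f=d["color"].shape[0]/2/np.tan(np.radians(d["fov_y"])/2)
    c=np.array([(u-d["cx"])/f,-(v-d["cy"])/f,-1]);return -E[:3,:3].T@E[:3,3],E[:3,:3].T@c
def onz(d,u,v,z):
    o,w=ray(d,u,v);return o+w*(z-o[2])/w[2]
def proj(d,p):
    E=np.array(d["extrinsics"]);f=d["color"].shape[0]/2/np.tan(np.radians(d["fov_y"])/2)
    c=E[:3,:3]@np.array(p)+E[:3,3];return d["cx"]-f*c[0]/c[2],d["cy"]+f*c[1]/c[2]
E
python3 - <<'E'
from h import *
d=r.snapshot("top");im=d["color"]
hsv=cv2.cvtColor(im,cv2.COLOR_RGB2HSV)
m=((hsv[...,2]>205)&(hsv[...,1]<30)).astype(np.uint8)
m[:170]=0;m[275:]=0;m[:,:140]=0;m[:,320:]=0
k=cv2.findContours(m,cv2.RETR_EXTERNAL,cv2.CHAIN_APPROX_NONE)[0];c=max(k,key=cv2.contourArea)
print(cv2.contourArea(c),cv2.boundingRect(c))
P=np.array([onz(d,u+0.0,v,0.1)[:2] for u,v in c[:,0]],np.float32)
q=cv2.minAreaRect(P*1000);print(q);print(cv2.boxPoints(q))
for n,u,v,z in [("pivot",255,214,.117),("staple",150,219,.128),("handle",285,271,.095),("hl",263,272,.095),("hr",307,270,.095)]:print(n,onz(d,u,v,z).round(4))
big=cv2.resize(im[165:285,135:320],None,fx=4,fy=4,interpolation=cv2.INTER_CUBIC)
cv2.drawContours(big,[((c-[135,165])*4+2)],-1,(255,0,0),1)
cv2.imwrite("pics/top1.png",big[:,:,::-1])
E
```

```text
1917.0 (191, 210, 116, 42)
((552.732421875, 40.07914733886719), (83.07685089111328, 232.67234802246094), 10.145519256591797)
[[491.351   147.2793 ]
 [532.336   -81.75489]
 [614.11383 -67.121  ]
 [573.12885 161.91318]]
pivot [0.5908 0.0307 0.117 ]
staple [0.5591 0.2364 0.128 ]
handle [ 0.4852 -0.0395  0.095 ]
hl [0.4792 0.0041 0.095 ]
hr [ 0.4913 -0.0831  0.095 ]
```

View pics/top1.png

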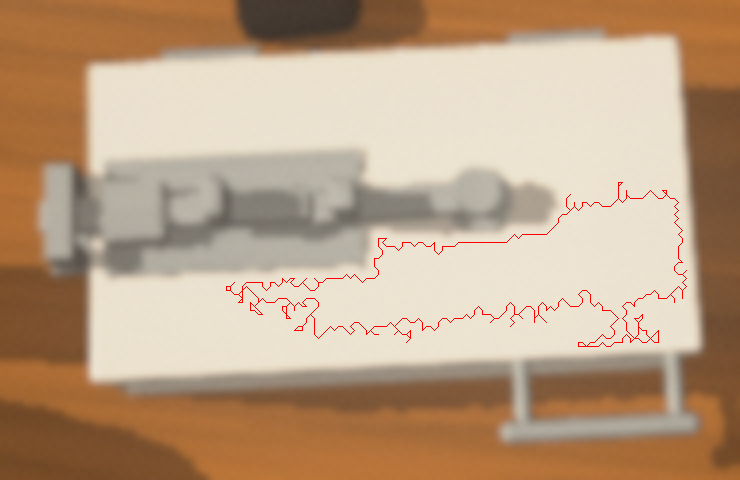

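```bash
cat >> h.py <<'E'
try:
    B=np.load("B.npy")  # cx,cy,yaw
except Exception: B=np.array([0.57,0.08,0.])
def w(x,y,z):
    c,s=np.cos(B[2]),np.sin(B[2]);return np.array([B[0]+c*x-s*y,B[1]+s*x+c*y,z])
E
python3 - <<'E'
from h import *
from scipy.optimize import least_squares
d=r.snapshot("top")
C=np.array([[90,64],[676,37],[702,350],[90,381]])/4+[135,165]
P=np.array([onz(d,u-.5,v-.5,0.1)[:2] for u,v in C])
L=np.array([[.08,.15],[.08,-.15],[-.08,-.15],[-.08,.15]])
for i in range(4):print(np.linalg.norm(P[i]-P[i-1]))
def f(b):
    c,s=np.cos(b[2]),np.sin(b[2]);return (L@np.array([[c,s],[-s,c]])+b[:2]-P).ravel()
q=least_squares(f,[.57,.08,0]);print(q.x,np.degrees(q.x[2]),(q.fun*1000).round(1))
np.save("B.npy",q.x)
import h;h.B=q.x
for n,p in dict(staple=(0,.158,.128),pivot=(0,-.045,.117),stab=(0,.022,.148),btab=(0,.085,.148),handle=(-.115,-.1,.095)).items():
    p=w(*p);u,v=proj(d,p);print(n,p.round(4),((np.array([u,v])+.5-[135,165])*4).round())
for n,u,v,z in [("bottle",115,236,.11),("jar",371,209,.1),("stone",208,150,.035)]:print(n,onz(d,u,v,z).round(3))
q=r.get_state();print(R.from_quat(q["eef_rot"]).as_matrix().round(3))
E
```

```text
0.1635294593181726
0.30422210243435643
0.16292231233614402
0.3064138994323541
[0.58591381 0.077097   0.14346929] 8.220184890593558 [-1.4 -2.3 -1.8  1.9  1.   3.3  2.2 -2.9]
staple [0.5633 0.2335 0.128 ] [ 69. 210.]
pivot [0.5923 0.0326 0.117 ] [479. 195.]
stab [0.5828 0.0989 0.148 ] [342. 189.]
btab [0.5738 0.1612 0.148 ] [212. 196.]
handle [ 0.4864 -0.0383  0.095 ] [600. 423.]
bottle [0.521 0.305 0.11 ]
jar [ 0.627 -0.205  0.1  ]
stone [0.741 0.149 0.035]
[[-0.     0.34  -0.94 ]
 [ 0.001 -0.94  -0.34 ]
 [-1.    -0.001  0.   ]]
```

Request:
{"api": "drive_tool", "payload": {"deltas": [[[-7.1, 0, 0], [0, 0, 0], 4], [[-7.1, 0, 0], [0, 0, 0], 4], [[-7.1, 0, 0], [0, 0, 0], 4], [[-7.1, 0, 0], [0, 0, 0], 4], [[-7.1, 0, 0], [0, 0, 0], 4], [[-7.1, 0, 0], [0, 0, 0], 4], [[-7.1, 0, 0], [0, 0, 0], 4], [[-7.1, 0, 0], [0, 0, 0], 4], [[-7.1, 0, 0], [0, 0, 0], 4], [[-7.1, 0, 0], [0, 0, 0], 4], [[-7.1, 0, 0], [0, 0, 0], 4]], "force": 10}}

```text
clock: 1.12
tool_pos: [0.2122, -0.5878, 0.2495]
eef_rot: [0.462, 0.535, -0.462, 0.535]
contact_force: [0.0, -0.3, -0.1]
opening: 0.45
```

Request:
{"api": "drive_tool", "payload": {"deltas": [[[0, 0, 0], [0, 2.33, -3.13], 4], [[0, 0, 0], [0, 2.33, -3.13], 4], [[0, 0, 0], [0, 2.33, -3.13], 4], [[0, 0, 0], [0, 2.33, -3.13], 4], [[0, 0, 0], [0, 2.33, -3.13], 4], [[0, 0, 0], [0, 2.33, -3.13], 4], [[0, 0, 0], [0, 2.33, -3.13], 4], [[0, 0, 0], [0, 2.33, -3.13], 4], [[0, 0, 0], [0, 2.33, -3.13], 4], [[0, 0, 0], [0, 2.33, -3.13], 4], [[0, 0, 0], [0, 0, 0], 4]]}}

```text
clock: 2.03
tool_pos: [0.4048, -0.2374, 0.2507]
eef_rot: [0.463, 0.536, -0.458, 0.537]
contact_force: [0.4, -0.1, 0.1]
opening: 0.45
```

Request:
{"api": "drive_tool", "payload": {"deltas": [[[0, 0, 0], [0, 2.24, -3.07], 4], [[0, 0, 0], [0, 2.24, -3.07], 4], [[0, 0, 0], [0, 2.24, -3.07], 4], [[0, 0, 0], [0, 2.24, -3.07], 4], [[0, 0, 0], [0, 2.24, -3.07], 4], [[0, 0, 0], [0, 2.24, -3.07], 4], [[0, 0, 0], [0, 2.24, -3.07], 4], [[0, 0, 0], [0, 2.24, -3.07], 4], [[0, 0, 0], [0, 2.24, -3.07], 4], [[0, 0, 0], [0, 2.24, -3.07], 4], [[0, 0, 0], [0, 0, 0], 4], [[0, 0, 0], [0, 0, 0], 4]]}}

```text
clock: 3.03
tool_pos: [0.5793, 0.0922, 0.2495]
eef_rot: [0.463, 0.535, -0.462, 0.534]
contact_force: [-0.0, -1.3, 0.0]
opening: 0.454
```

```bash
cat >> h.py <<'E'
def wproj(d,s,p):
    T=np.array(d["tool_from_camera"]);Rt=R.from_quat(s["eef_rot"]).as_matrix()
    t=Rt.T@(np.array(p)-s["tool_pos"]);c=T[:3,:3].T@(t-T[:3,3])
    f=192/np.tan(np.radians(d["fov_y"])/2);a=np.array([c[0],-c[1],-c[2]])
    th=np.arctan2(np.hypot(a[0],a[1]),a[2]);k=f*th/np.hypot(a[0],a[1]);return np.array([d["cx"]+k*a[0],d["cy"]+k*a[1]])
def wonz(d,s,u,v,z):
    T=np.array(d["tool_from_camera"]);Rt=R.from_quat(s["eef_rot"]).as_matrix()
    f=192/np.tan(np.radians(d["fov_y"])/2);e=np.array([u-d["cx"],v-d["cy"]]);q=np.hypot(*e);th=q/f
    a=np.array([e[0]/q*np.sin(th),-e[1]/q*np.sin(th),-np.cos(th)])
    o=Rt@T[:3,3]+s["tool_pos"];g=Rt@T[:3,:3]@a;return o+g*(z-o[2])/g[2]
PTS=dict(staple=(0,.158,.128),pivot=(0,-.045,.117),stab=(0,.022,.148),btab=(0,.085,.148),handle=(-.115,-.1,.095),c1=(.08,.15,.1),c2=(.08,-.15,.1),c3=(-.08,-.15,.1),c4=(-.08,.15,.1))
def wlook(name):
    s=r.get_state();d=r.snapshot("wrist");im=d["color"][:,:,::-1].copy()
    im=cv2.resize(im,None,fx=1.5,fy=1.5)
    for n,p in PTS.items():
        u=wproj(d,s,w(*p));print(n,u.round(1));cv2.circle(im,tuple(int(x) for x in u*1.5+.5),3,(0,0,255),1)
    cv2.imwrite(f"pics/{name}.png",im);return d,s
def bx(p):
    c,s_=np.cos(B[2]),np.sin(B[2]);e=np.array(p[:2])-B[:2];return np.array([c*e[0]+s_*e[1],-s_*e[0]+c*e[1],p[2]])
E
python3 -c "
from h import *
d,s=wlook('w1');print(s['tool_pos'],bx(s['tool_pos']))"
```

```text
staple [260.5  32.4]
pivot [260.  249.3]
stab [260.9 191.2]
btab [261.  113.8]
handle [161.3 281.7]
c1 [342.   52.2]
c2 [324.8 318.9]
c3 [193.4 319.4]
c4 [177.4  51.6]
[0.57933927 0.09224121 0.24945106] [-0.00434171  0.01592862  0.24945106]
```

View pics/w1.png

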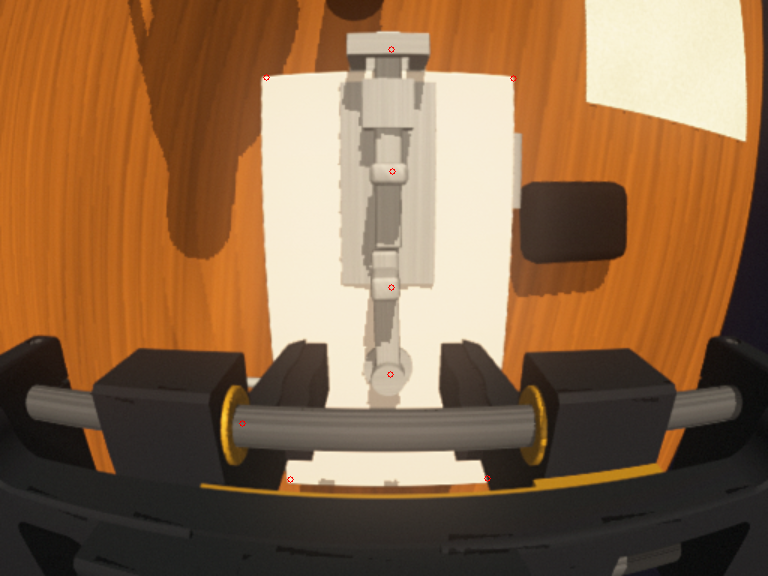

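The wrist view shows the strut tab at (385,287), the bolt tab at (389,172) and the staple at (388,43) in the ×1.5 picture. The projections agree to about 2 mm, with the box about 1.5 mm further to -x. Next I lower the open fingers astride the strut tab.

Request:
{"api": "drive_tool", "payload": {"deltas": [[[0, 0, 0], [2.5, 0.2, -0.6], 4], [[0, 0, 0], [2.5, 0, 0], 4], [[0, 0, 0], [2.5, 0, 0], 4], [[0, 0, 0], [2.0, 0, 0], 4], [[0, 0, 0], [1.5, 0, 0], 4], [[0, 0, 0], [0, 0, 0], 4], [[0, 0, 0], [0, 0, 0], 4]]}}

```text
clock: 3.67
tool_pos: [0.5795, 0.0936, 0.1394]
eef_rot: [0.464, 0.533, -0.466, 0.533]
contact_force: [0.4, 0.2, 0.4]
opening: 0.455
```

Run:
```python
import numpy as np
B=np.load("B.npy");B[0]-=.0015;np.save("B.npy",B)
from h import *
s=r.get_state();print(s['tool_pos'],bx(s['tool_pos']),s['contact_force'],R.from_quat(s['eef_rot']).as_matrix().round(3))
```

```text
[0.57953832 0.09356842 0.13935036] [-0.00247035  0.01699928  0.13935036] [0.39802581 0.23222596 0.35584571] [[-0.002  0.991  0.137]
 [-0.002  0.137 -0.991]
 [-1.    -0.002  0.001]]
```

Request:
{"api": "drive_tool", "payload": {"deltas": [[[0, 0, 0], [0, 0.5, -0.5], 4], [[0, 0, 0], [0, 0.5, 0], 4], [[0, 0, 0], [0, 0.2, 0], 4], [[0, 0, 0], [0, 0.2, 0], 4], [[0, 0, 0], [0, 0, 0], 4], [[0, 0, 0], [0, 0, 0], 4]]}}

```text
clock: 4.17
tool_pos: [0.5938, 0.1026, 0.14]
eef_rot: [0.464, 0.533, -0.464, 0.534]
contact_force: [-0.1, -0.1, 0.5]
opening: 0.453
```

Request:
{"api": "drive_tool", "payload": {"deltas": [[[0, 0, 0], [0, 0.15, 0], 4], [[0, 0, 0], [0, 0.15, 0], 4], [[0, 0, 0], [0, 0.1, 0], 4], [[0, 0, 0], [0, 0, 0], 4], [[0, 0, 0], [0, 0, 0], 4]]}}

```text
clock: 4.58
tool_pos: [0.5974, 0.1032, 0.1396]
eef_rot: [0.464, 0.534, -0.464, 0.534]
contact_force: [-0.6, -0.0, 0.3]
opening: 0.452
```

Request:
{"api": "drive_tool", "payload": {"deltas": [[[0, 0, 0], [0, 0.15, 0], 4], [[0, 0, 0], [0, 0.15, 0], 4], [[0, 0, 0], [0, 0.1, 0], 4], [[0, 0, 0], [0, 0, 0], 4], [[0, 0, 0], [0, 0, 0], 4]]}}

```text
clock: 5.0
tool_pos: [0.6015, 0.1039, 0.1397]
eef_rot: [0.464, 0.533, -0.464, 0.534]
contact_force: [-0.0, 0.0, 0.8]
opening: 0.455
```

Run:
```python
from h import *
s=r.get_state();print(s['tool_pos'],bx(s['tool_pos']),s['contact_force'])
```

```text
[0.60153597 0.10387838 0.1396677 ] [0.02077539 0.02405814 0.1396677 ] [-0.04884326  0.03265645  0.76771996]
```

Request:
{"api": "drive_tool", "payload": {"deltas": [[[0, 0, 0], [0, 0.15, 0], 4], [[0, 0, 0], [0, 0.15, 0], 4], [[0, 0, 0], [0, 0.1, 0], 4], [[0, 0, 0], [0, 0, 0], 4], [[0, 0, 0], [0, 0, 0], 4]]}}

```text
clock: 5.42
tool_pos: [0.6055, 0.1043, 0.1397]
eef_rot: [0.464, 0.533, -0.464, 0.534]
contact_force: [-1.0, 0.5, 0.1]
opening: 0.456
```

Request:
{"api": "drive_tool", "payload": {"deltas": [[[0, 0, 0], [0, 0.15, 0], 4], [[0, 0, 0], [0, 0.15, 0], 4], [[0, 0, 0], [0, 0.1, 0], 4], [[0, 0, 0], [0, 0, 0], 4], [[0, 0, 0], [0, 0, 0], 4]]}}

```text
clock: 5.83
tool_pos: [0.6095, 0.1048, 0.1397]
eef_rot: [0.464, 0.533, -0.464, 0.534]
contact_force: [-0.9, -0.2, 0.8]
opening: 0.454
```

Run:
```python
from h import *
d,s=wlook("w2");print(bx(s['tool_pos']),s['contact_force'])
```

```text
staple [197.9  -9. ]
pivot [213.9 326.4]
stab [196.6 261.6]
btab [188.5 129.2]
handle [ 99.7 345. ]
c1 [339.3  23. ]
c2 [311.5 394.7]
c3 [143.9 388.7]
c4 [88.4 37.6]
[0.02879274 0.02380953 0.13972178] [-0.86474584 -0.19797019  0.84020834]
```

View pics/w2.png

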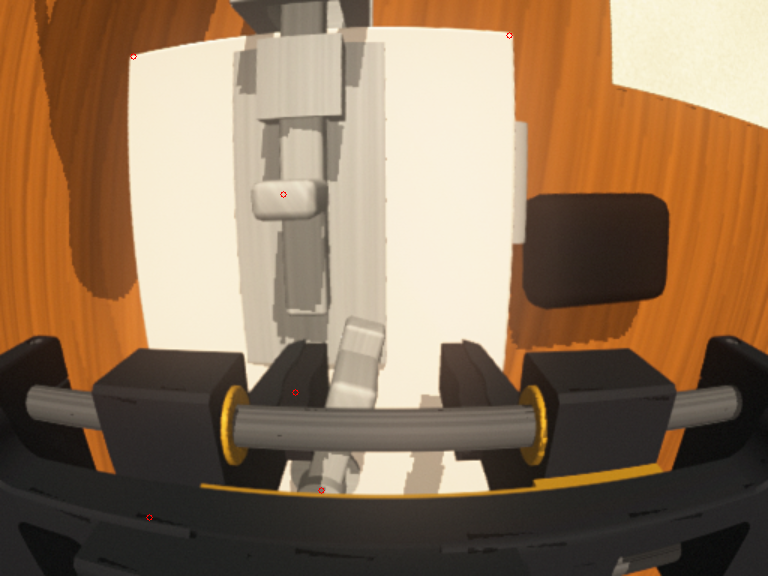

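The strut has no stop towards the hinge: it already stands at about -0.25 rad, with its free end at about (366,325). I continue along the arc.

Request:
{"api": "drive_tool", "payload": {"deltas": [[[0, 0, 0], [0, 0.3, 0.15], 4], [[0, 0, 0], [0, 0.3, 0.15], 4], [[0, 0, 0], [0, 0.3, 0.15], 4], [[0, 0, 0], [0, 0.3, 0.2], 4], [[0, 0, 0], [0, 0.3, 0.2], 4], [[0, 0, 0], [0, 0.3, 0.25], 4], [[0, 0, 0], [0, 0.3, 0.25], 4], [[0, 0, 0], [0, 0.3, 0.25], 4], [[0, 0, 0], [0, 0.3, 0.25], 4], [[0, 0, 0], [0, 0.3, 0.3], 4], [[0, 0, 0], [0, 0.2, 0.2], 4], [[0, 0, 0], [0, 0, 0], 4]]}}

```text
clock: 6.88
tool_pos: [0.6449, 0.0852, 0.1397]
eef_rot: [0.464, 0.533, -0.464, 0.534]
contact_force: [-0.4, 0.1, 1.1]
opening: 0.452
```

Run:
```python
from h import *
s=r.get_state();print(bx(s['tool_pos']),s['contact_force'])
```

```text
[ 0.0610362  -0.00067197  0.13965949] [-0.38604735  0.10661086  1.08054638]
```

Request:
{"api": "drive_tool", "payload": {"deltas": [[[0, 0, 0], [-0.5, -0.4, 0], 4], [[0, 0, 0], [-3, 0, 0], 4], [[0, 0, 0], [-3, 0, 0], 4], [[0, 0, 0], [0, -1.2, -2.2], 0], [[0, 0, 0], [0, -1.5, -2.2], 0], [[0, 0, 0], [0, -1.5, -2.2], 0], [[0, 0, 0], [0, -1.6, -2.1], 0], [[0, 0, 0], [0, 0, -2.1], 0], [[0, 0, 0], [0, 0, 0], 0], [[0, 0, 0], [0, 0, 0], 0], [[0, 0, 0], [0, 0, 0], 0]]}}

```text
clock: 7.8
tool_pos: [0.5684, 0.1832, 0.2049]
eef_rot: [0.464, 0.533, -0.464, 0.534]
contact_force: [0.5, -0.0, -0.9]
opening: 0.004
```

Run:
```python
from h import *
d,s=wlook("w3");print(bx(s['tool_pos']),s['opening'],s['contact_force'])
```

```text
staple [256.1 138.5]
pivot [257.1 347.5]
stab [257.1 315.3]
btab [256.7 245. ]
handle [161.8 362.1]
c1 [351.4 147.1]
c2 [320.1 391.4]
c3 [194.4 392.2]
c4 [160.6 148.2]
[-0.00067872  0.10730704  0.20491808] 0.004314799570949946 [ 0.48411957 -0.0309388  -0.89200914]
```

View pics/w3.png

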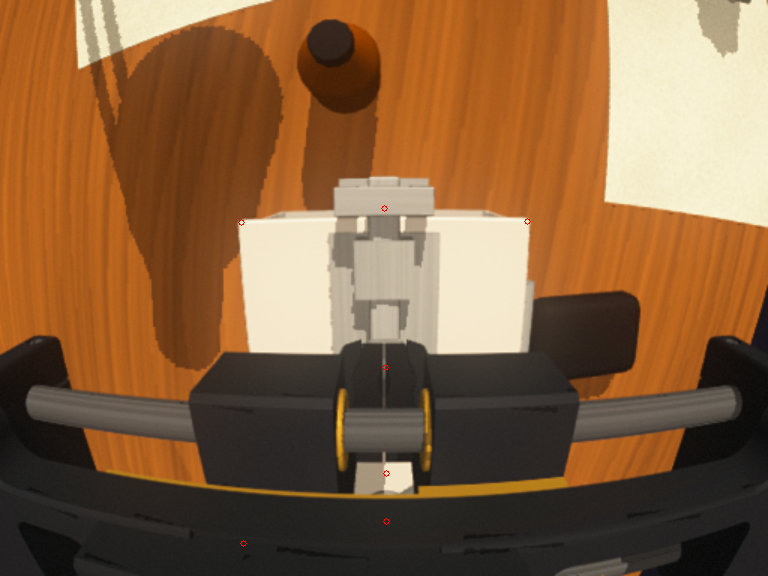

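The closed fingers line up with the bolt in x (seam at column 386, staple at (384,200)). I go down behind the bolt tab.

Request:
{"api": "drive_tool", "payload": {"deltas": [[[0, 0, 0], [1.5, 0, -0.2], 0], [[0, 0, 0], [1.5, 0, 0], 0], [[0, 0, 0], [1, 0, 0], 0], [[0, 0, 0], [1, 0, 0], 0], [[0, 0, 0], [0.8, 0, 0], 0], [[0, 0, 0], [0.7, 0, 0], 0], [[0, 0, 0], [0, 0, 0], 0], [[0, 0, 0], [0, 0, 0], 0]]}}

```text
clock: 8.52
tool_pos: [0.5676, 0.1863, 0.1395]
eef_rot: [0.464, 0.534, -0.464, 0.533]
contact_force: [-0.4, 0.4, -0.3]
opening: 0.003
```

Request:
{"api": "drive_tool", "payload": {"deltas": [[[0, 0, 0], [0, 0, 0.3], 0], [[0, 0, 0], [0, 0, 0.3], 0], [[0, 0, 0], [0, 0, 0.3], 0], [[0, 0, 0], [0, 0, 0.3], 0], [[0, 0, 0], [0, 0, 0.3], 0], [[0, 0, 0], [0, 0, 0.3], 0], [[0, 0, 0], [0, 0, 0.3], 0], [[0, 0, 0], [0, 0, 0.3], 0], [[0, 0, 0], [0, 0, 0], 0]]}}

```text
clock: 9.27
tool_pos: [0.5713, 0.1618, 0.1398]
eef_rot: [0.464, 0.533, -0.464, 0.534]
contact_force: [0.4, 1.5, 0.0]
opening: 0.008
```

Run:
```python
from h import *
s=r.get_state();print(bx(s['tool_pos']),s['contact_force'])
```

```text
[-0.00089428  0.08571114  0.13980792] [0.44590091 1.54136043 0.03467791]
```

Request:
{"api": "drive_tool", "payload": {"deltas": [[[0, 0, 0], [0, 0, 0.3], 0], [[0, 0, 0], [0, 0, 0.3], 0], [[0, 0, 0], [0, 0, 0.3], 0], [[0, 0, 0], [0, 0, 0.3], 0], [[0, 0, 0], [0, 0, 0.3], 0], [[0, 0, 0], [0, 0, 0.3], 0], [[0, 0, 0], [0, 0, 0.2], 0], [[0, 0, 0], [0, 0, 0.2], 0], [[0, 0, 0], [0, 0, 0], 0]]}}

```text
clock: 10.02
tool_pos: [0.574, 0.14, 0.1396]
eef_rot: [0.464, 0.533, -0.464, 0.533]
contact_force: [1.0, 0.4, -0.3]
opening: 0.005
```

Request:
{"api": "drive_tool", "payload": {"deltas": [[[0, 0, 0], [0, 0, 0.15], 0], [[0, 0, 0], [0, 0, 0.15], 0], [[0, 0, 0], [0, 0, 0.1], 0], [[0, 0, 0], [0, 0, 0], 0], [[0, 0, 0], [0, 0, 0], 0]]}}

```text
clock: 10.43
tool_pos: [0.5743, 0.1367, 0.1396]
eef_rot: [0.464, 0.534, -0.464, 0.534]
contact_force: [0.1, 1.8, 0.6]
opening: 0.005
```

Run:
```python
from h import *
s=r.get_state();print(bx(s['tool_pos']),s['contact_force'])
```

```text
[-0.00152823  0.06044974  0.13958024] [0.07742154 1.75835215 0.60363914]
```

Not yet on the end stop, so I push on in small steps until the force rises.

Request:
{"api": "drive_tool", "payload": {"deltas": [[[0, 0, 0], [0, 0, 0.15], 0], [[0, 0, 0], [0, 0, 0.1], 0], [[0, 0, 0], [0, 0, 0], 0], [[0, 0, 0], [0, 0, 0], 0]]}}

```text
clock: 10.77
tool_pos: [0.5743, 0.1365, 0.1396]
eef_rot: [0.464, 0.535, -0.463, 0.533]
contact_force: [0.1, 6.1, -0.3]
opening: 0.005
```

Request:
{"api": "drive_tool", "payload": {"deltas": [[[0, 0, 0], [0, 0, 0.15], 0], [[0, 0, 0], [0, 0, 0.1], 0], [[0, 0, 0], [0, 0, 0], 0], [[0, 0, 0], [0, 0, 0], 0]]}}

```text
clock: 11.1
tool_pos: [0.5743, 0.1364, 0.1397]
eef_rot: [0.465, 0.536, -0.462, 0.533]
contact_force: [-0.9, 8.2, -2.3]
opening: 0.005
```

Run:
```python
from h import *
s=r.get_state();print(bx(s['tool_pos']),s['contact_force'])
```

```text
[-0.0015364   0.06012436  0.13972632] [-0.85701547  8.23075128 -2.30409435]
```

Bolt on its end stop: 8 N, and position y = 0.060, as expected. I back off, raise, and go above the handle.

Request:
{"api": "drive_tool", "payload": {"deltas": [[[0, 0, 0], [0, 0, -1.2], 0], [[0, 0, 0], [-2, 0, 0], 0], [[0, 0, 0], [-3, 0, 0], 0], [[0, 0, 0], [-3, 0, 0], 2.2], [[0, 0, 0], [-1, -2, 2.8], 2.2], [[0, 0, 0], [0, -2, 3], 2.2], [[0, 0, 0], [0, -2, 3], 2.2], [[0, 0, 0], [0, -2, 3], 2.2], [[0, 0, 0], [0, -2, 3], 2.2], [[0, 0, 0], [0, -1.3, 2], 2.2], [[0, 0, 0], [0, 0, 0], 2.2], [[0, 0, 0], [0, 0, 0], 2.2]]}}

```text
clock: 12.1
tool_pos: [0.4839, -0.0404, 0.2296]
eef_rot: [0.464, 0.533, -0.466, 0.533]
contact_force: [-0.6, -0.1, -0.4]
opening: 0.252
```

Run:
```python
from h import *
PTS.update(btab=(0,.045,.148),stab=(.05,-.001,.148),h1=(-.115,-.05,.095),h2=(-.115,-.15,.095))
d,s=wlook("w4");print(bx(s['tool_pos']),s['opening'],s['contact_force'],s['eef_rot'])
```

```text
staple [378.4 -73.5]
pivot [386.7 131.3]
stab [452.6  86.4]
btab [401.2  23.9]
handle [257.3 186.5]
c1 [436.3 -37.2]
c2 [434.7 231.5]
c3 [293.7 237.6]
c4 [291.3 -63.5]
h1 [256.8 132.7]
h2 [257.6 236.1]
[-0.1163139  -0.10194984  0.22958595] 0.2520082255705441 [-0.57571233 -0.05737722 -0.38385962] [ 0.4641746   0.53257015 -0.46602514  0.53266457]
```

View pics/w4.png

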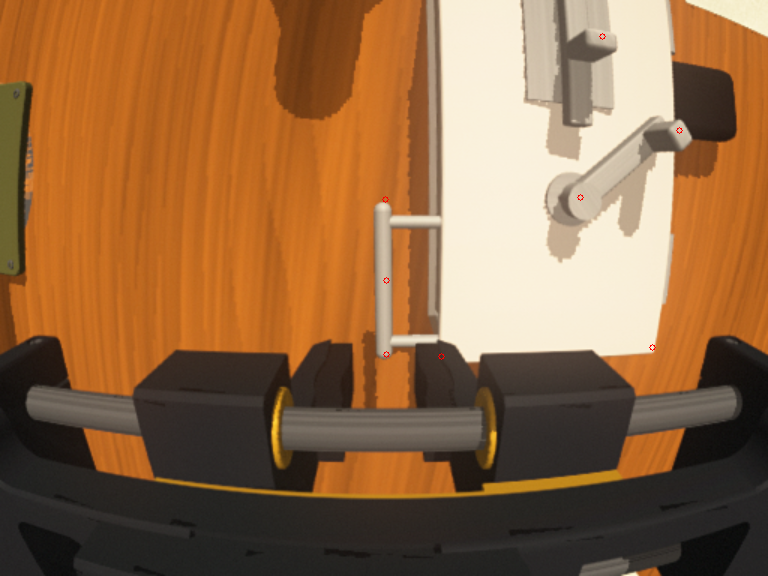

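The handle bar is at column 383, rows 205-355, within about 1 mm of the prediction. The strut is swung clear and the bolt is drawn. I descend.

Request:
{"api": "drive_tool", "payload": {"deltas": [[[0, 0, 0], [2.5, 0, 0], 2.2], [[0, 0, 0], [2.5, 0, 0], 2.2], [[0, 0, 0], [2.5, 0, 0], 2.2], [[0, 0, 0], [1.5, 0, 0], 2.2], [[0, 0, 0], [1, 0, 0], 2.2], [[0, 0, 0], [1, 0, 0], 2.2], [[0, 0, 0], [0.5, 0, 0], 2.2], [[0, 0, 0], [0, 0, 0], 2.2]]}}

```text
clock: 12.82
tool_pos: [0.4849, -0.0368, 0.1138]
eef_rot: [0.463, 0.535, -0.464, 0.534]
contact_force: [0.4, -0.1, 1.0]
opening: 0.251
```

Request:
{"api": "drive_tool", "payload": {"deltas": [[[0, 0, 0], [0.7, 0, 0], 2.2], [[0, 0, 0], [0.7, 0, 0], 2.2], [[0, 0, 0], [0.7, 0, 0], 2.2], [[0, 0, 0], [0.6, 0, 0], 2.2], [[0, 0, 0], [0, 0, 0], 2.2], [[0, 0, 0], [0, 0, 0], 2.2]]}}

```text
clock: 13.32
tool_pos: [0.4847, -0.0383, 0.0874]
eef_rot: [0.464, 0.534, -0.464, 0.533]
contact_force: [0.1, 0.0, -0.6]
opening: 0.248
```

Request:
{"api": "drive_tool", "payload": {"deltas": [[[0, 0, 0], [0, 0, 0], 0.5], [[0, 0, 0], [0, 0, 0], 0.5], [[0, 0, 0], [0, 0, 0], 0.5], [[0, 0, 0], [0, 0, 0], 0.5], [[0, 0, 0], [0, 0, 0], 0.5], [[0, 0, 0], [0, 0, 0], 0.5]], "force": 25}}

```text
clock: 13.82
tool_pos: [0.4832, -0.0386, 0.0878]
eef_rot: [0.463, 0.534, -0.465, 0.533]
contact_force: [-5.4, -0.6, 4.7]
opening: 0.106
```

Run:
```python
from h import *
s=r.get_state();p=bx(s['tool_pos']);print(p,s['contact_force'],s['opening']*88.1)
a=np.array([-.195,.005])
for t in np.radians([0,10,20,30,40,50,60,70,80,90,93]):
    print(round(np.degrees(t)),((np.cos(t)*a[0]+np.sin(t)*a[1]+.08)*100).round(2),((-np.sin(t)*a[0]+np.cos(t)*a[1]+.09)*100).round(2))
```

```text
[-0.11675513 -0.10001552  0.08778597] [-5.35507407 -0.59060666  4.66025463] 9.305870928359399
0 -11.5 9.5
10 -11.12 12.88
20 -10.15 16.14
30 -8.64 19.18
40 -6.62 21.92
50 -4.15 24.26
60 -1.32 26.14
70 1.8 27.5
80 5.11 28.29
90 8.5 28.5
93 9.52 28.45
```

Request:
{"api": "drive_tool", "payload": {"deltas": [[[0, 0, 0], [-1.13, 0.05, 0], 0.5], [[0, 0, 0], [-1.13, 0.13, 0], 0.5], [[0, 0, 0], [-1.12, 0.2, 0], 0.5], [[0, 0, 0], [-1.11, 0.26, 0], 0.5], [[0, 0, 0], [-1.09, 0.32, 0], 0.5], [[0, 0, 0], [-1.06, 0.39, 0], 0.5], [[0, 0, 0], [-1.04, 0.45, 0], 0.5], [[0, 0, 0], [-1.01, 0.5, 0], 0.5], [[0, 0, 0], [-0.99, 0.56, 0], 0.5], [[0, 0, 0], [0, 0, 0], 0.5]]}}

```text
clock: 14.65
tool_pos: [0.5133, -0.0342, 0.1856]
eef_rot: [0.464, 0.533, -0.464, 0.534]
contact_force: [-5.3, -0.5, 3.0]
opening: 0.102
```

Run:
```python
from h import *
s=r.get_state();p=bx(s['tool_pos']);print(p,s['contact_force'],s['opening']*88.1,R.from_quat(s['eef_rot']).as_matrix().round(2)[2])
d=r.snapshot("side");cv2.imwrite("pics/s2.png",d["color"][80:330,150:410,::-1].repeat(2,0).repeat(2,1))
```

```text
[-0.08626701 -0.10001538  0.18557688] [-5.31882244 -0.5276818   2.96277426] 9.018613970183038 [-1.  0.  0.]
```

View pics/s2.png

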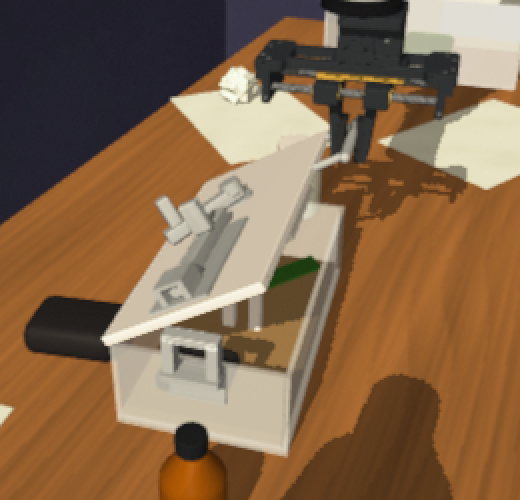

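The lid is rising: its front edge is up about 30°, the bar is in the fingers at about (345,145), and forces are small. I continue along the arc.

Request:
{"api": "drive_tool", "payload": {"deltas": [[[0, 0, 0], [-0.95, 0.62, 0], 0.5], [[0, 0, 0], [-0.91, 0.67, 0], 0.5], [[0, 0, 0], [-0.88, 0.73, 0], 0.5], [[0, 0, 0], [-0.83, 0.78, 0], 0.5], [[0, 0, 0], [-0.78, 0.82, 0], 0.5], [[0, 0, 0], [-0.73, 0.87, 0], 0.5], [[0, 0, 0], [-0.68, 0.91, 0], 0.5], [[0, 0, 0], [-0.63, 0.94, 0], 0.5], [[0, 0, 0], [-0.57, 0.98, 0], 0.5], [[0, 0, 0], [0, 0, 0], 0.5]]}}

```text
clock: 15.53
tool_pos: [0.5886, -0.0231, 0.2528]
eef_rot: [0.466, 0.533, -0.462, 0.534]
contact_force: [5.8, 2.4, -10.8]
opening: 0.095
```

Run:
```python
from h import *
s=r.get_state();p=bx(s['tool_pos']);print(p,s['contact_force'],s['opening']*88.1,R.from_quat(s['eef_rot']).as_matrix().round(2)[2])
```

```text
[-0.0102082  -0.09979418  0.25284545] [  5.78028838   2.44221504 -10.76857827] 8.327216282733268 [-1.  0. -0.]
```

Radial pull of about 12 N, so I bias the path inwards by about 2.5 mm.

Request:
{"api": "drive_tool", "payload": {"deltas": [[[0, 0, 0], [-0.35, 1.06, 0], 0.5], [[0, 0, 0], [-0.35, 1.06, 0], 0.5], [[0, 0, 0], [-0.35, 1.06, 0], 0.5], [[0, 0, 0], [-0.3, 1.1, 0], 0.5], [[0, 0, 0], [-0.26, 1.1, 0], 0.5], [[0, 0, 0], [-0.2, 1.1, 0], 0.5], [[0, 0, 0], [0, 0, 0], 0.5]]}}

```text
clock: 16.12
tool_pos: [0.6513, -0.0141, 0.2711]
eef_rot: [0.465, 0.534, -0.463, 0.534]
contact_force: [1.9, 1.9, -4.6]
opening: 0.089
```

Run:
```python
from h import *
s=r.get_state();p=bx(s['tool_pos']);print(p,s['contact_force'],s['opening']*88.1)
d=r.snapshot("side");cv2.imwrite("pics/s3.png",d["color"][60:310,150:410,::-1].repeat(2,0).repeat(2,1))
```

```text
[ 0.05312125 -0.09978469  0.27110125] [ 1.92597969  1.93959188 -4.58778531] 7.8774097117180695
```

View pics/s3.png

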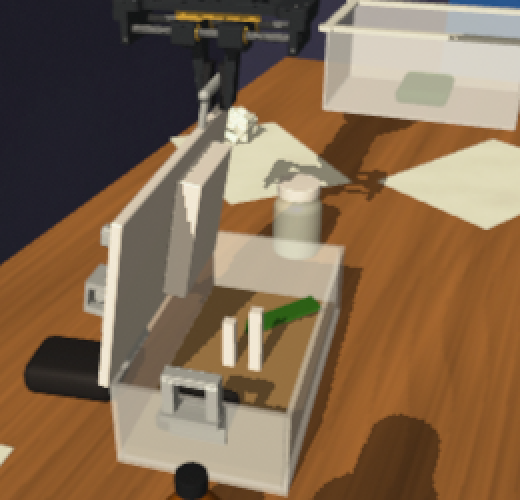

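The lid stands at about 80°, with the bar still in the fingers near (208,90). Last stretch.

Request:
{"api": "drive_tool", "payload": {"deltas": [[[0, 0, 0], [-0.05, 0.9, 0], 0.5], [[0, 0, 0], [-0.05, 0.9, 0], 0.5], [[0, 0, 0], [0, 0.8, 0], 0.5], [[0, 0, 0], [0, 0.7, 0], 0.5], [[0, 0, 0], [0, 0.2, 0], 0.5], [[0, 0, 0], [0, 0, 0], 0.5], [[0, 0, 0], [0, 0, 0], 0.5]]}}

```text
clock: 16.75
tool_pos: [0.6841, -0.0093, 0.2722]
eef_rot: [0.464, 0.534, -0.464, 0.533]
contact_force: [0.2, 6.2, -9.2]
opening: 0.082
```

Run:
```python
from h import *
s=r.get_state();p=bx(s['tool_pos']);print(p,s['contact_force'],s['opening']*88.1)
d,s=wlook("w5")
```

```text
[ 0.08628086 -0.09974421  0.27218175] [ 0.2162287   6.20126744 -9.19728011] 7.214087717996689
staple [171.1 -54.1]
pivot [169.2 131.5]
stab [158.6  60.2]
btab [160.8  -2.7]
handle [ 88.7 182.3]
c1 [249.  -41.7]
c2 [250.2 225.3]
c3 [116.6 223.6]
c4 [112.1 -24.7]
```

View pics/w5.png

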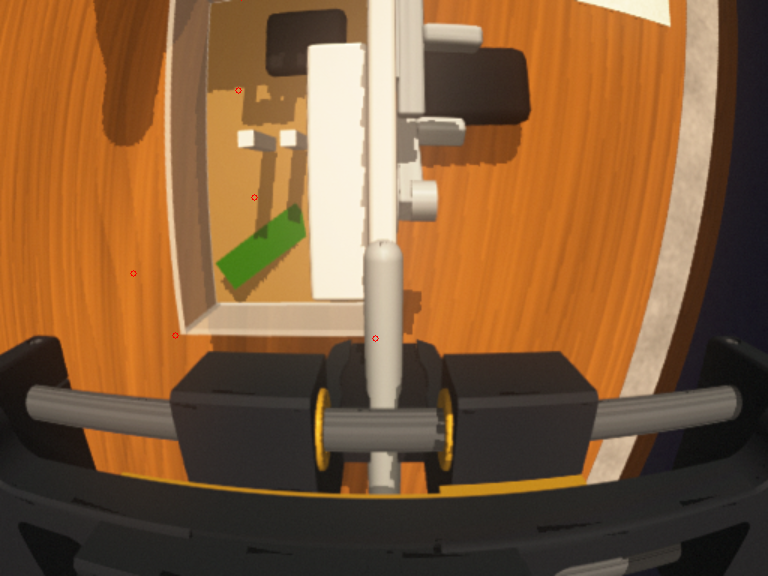

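The lid is seen edge-on at column 382, directly under the camera, so it stands upright. I release and lift away.

Request:
{"api": "drive_tool", "payload": {"deltas": [[[0, 0, 0], [0, 0, 0], 4], [[0, 0, 0], [0, 0, 0], 4], [[0, 0, 0], [0, 0, 0], 4], [[0, 0, 0], [0, 0, 0], 4], [[0, 0, 0], [-1, 0, 0], 4], [[0, 0, 0], [-2, 0, 0], 4], [[0, 0, 0], [-3, 0, 0], 4], [[0, 0, 0], [-3, 0, 0], 4], [[0, 0, 0], [-2, 0, 0], 4], [[0, 0, 0], [0, 0, 0], 4], [[0, 0, 0], [0, 0, 0], 4]]}}

```text
clock: 17.72
tool_pos: [0.6852, -0.0103, 0.3854]
eef_rot: [0.465, 0.532, -0.463, 0.535]
contact_force: [-0.2, -0.0, -1.4]
opening: 0.456
```

Run:
```python
from h import *
s=r.get_state();p=bx(s['tool_pos']);print(s['clock'],p,s['contact_force'],s['opening'])
d=r.snapshot("side");t=r.snapshot("top")
for t0 in (80,85,90,95):
    t_=np.radians(t0);a=np.array([-.195,.005]);x=np.cos(t_)*a[0]+np.sin(t_)*a[1]+.08;z=-np.sin(t_)*a[0]+np.cos(t_)*a[1]+.09
    print(t0,np.round([proj(q,w(x,yy,z)) for yy in (-.05,-.15) for q in (d,t)],1).tolist())
cv2.imwrite("pics/s4.png",np.vstack([d["color"][60:310,130:430],t["color"][120:320,100:400]])[:,:,::-1].repeat(2,1)[:, :].repeat(1,0) if 0 else cv2.resize(np.hstack([d["color"][60:310,130:400],t["color"][80:330,140:400]]),None,fx=1.5,fy=1.5)[:,:,::-1])
```

```text
17.7167 [ 0.08725914 -0.10086801  0.38540513] [-0.21102805 -0.03337453 -1.41118322] 0.4562134685360656
80 [[251.7, 109.3], [256.6, 166.2], [265.9, 94.4], [315.1, 163.4]]
85 [[243.1, 107.7], [256.1, 156.3], [258.2, 93.0], [314.5, 153.6]]
90 [[234.6, 106.8], [255.6, 146.8], [250.4, 92.3], [313.7, 144.1]]
95 [[226.3, 106.7], [255.0, 137.6], [242.9, 92.3], [312.9, 135.0]]
```

View pics/s4.png

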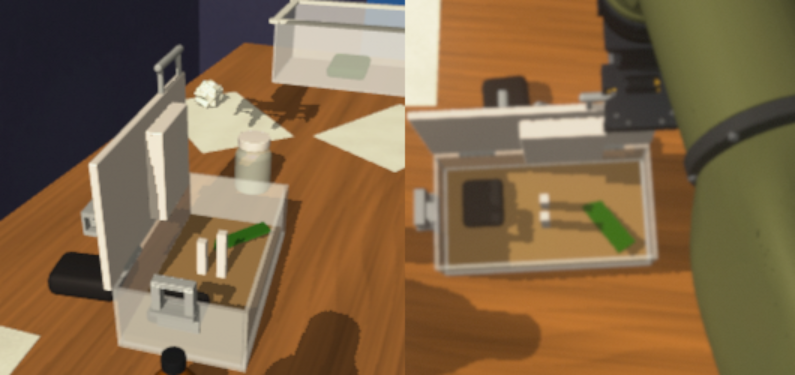

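```bash
python3 -c "
from plant import r
r.finish_job();print(r.get_state()['clock'])"
```

```text
the job is handed in; nothing more can be done
the job is handed in; nothing more can be done
```

The specimen box is open and the job is handed in at about 18 s. The lid is upright and released, and the gripper is clear above it.

- **Strut:** I felt first towards the hinge and met no stop. That is the free side, and I swung the strut to about -0.8 rad.
- **Bolt:** I pushed it back to its end stop. The force rose from about 2 N to 8 N, and the position matched the full 40 mm of travel.
- **Lid:** I lifted it by the bar handle. In the last side view the ends of the bar lie within about 2 px of where a 90° lid would put them.
- **Bystanders:** The arm never went near the bottle, the jar or the stone. The last side view shows the jar and stone standing as before and the bottle's cap in place. I did not measure their positions again.

Two things disagreed with the plan:
- **Radial pull:** Halfway up, the handle's arc was slightly tighter than planned and pulled with about 12 N. I corrected the path.
- **Finger opening:** While gripping the bar of about 11 mm, the measured opening crept from 9.3 to 7.2 mm. The bar stayed in the grip.

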